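# Take up a saw brake at its star wheel

### The arm

A 6-joint arm with a two-finger parallel gripper is mounted at the origin on the work surface; the furniture and walls round the work are solid. World frame = base frame: x ahead of the robot, y to its left, z up, the work surface at z = 0. Lengths are in mm, angles in rad, forces in N, time in s.
With the tool pointing down it reaches from about 425 to 950 mm from the base axis. Payload 3.5 kg.
Tool frame: the origin (TCP) lies at the very end of the fingers, on their centre line; the grasp point (between the pads) lies 19 mm behind it; z points along the fingers, y is the line along which they close (so a half turn about z gives the same grasp; the last joint's range is limited). The gripper opens to 85 mm and grips with 20 to 120 N. Pads are 22 mm wide; open, the fingers measure 114 mm over their backs; the gripper's body (76 mm by 85 mm) begins 54 mm behind the grasp point. The pads swing forward as they close: fully open they stand 13 mm farther back than shut.
Start: joints at [-1.454, 0.286, 1.577, -0, 1.279, -0.15], TCP at [177.986, -651.097, 231.325] pointing down, gripper open.
Joint ranges: [-2.77, 2.77], [-0.9, 2.22], [0.21, 2.48], [-1.53, 4.67], [0.24, 2.81], [-2.84, 2.84]. Speed limits (rad/s): [2.79, 2.79, 3.14, 3.14, 3.14, 3.14].

### API

Orientations are given as [roll, pitch, yaw] about the fixed x, y, z axes, in that order (R = Rz(yaw) Ry(pitch) Rx(roll)).
In Python, from plant import ctrl gives the robot as it stands.
- The arm moves only by the tool move_arm, never from a script. Its argument "moves" is text: rows parted by semicolons, each of 7 numbers parted by spaces: the turn, a rotation vector about the tool's x, y, z in units of 5 degrees (1.0 is 5 degrees), then the shift along the tool's x, y, z in mm, then the closure, from 0 (fully open) to 1 (shut). In form: wx wy wz tx ty tz grip; .... A call has 1 to 20 rows; each row shifts and turns the commanded pose from where the row before left it, along the tool's axes as they then stand; what a row does not reach is not made up. A row lasts 1/10 s, in which the tool goes at most 50 mm and 8.59 degrees, less where a joint would pass 70% of its speed; a pose out of reach is approached as far as the arm can. A call is refused whole if a number of a shift passes 50 or a number of a turn 1, either way. A call with a gripper value outside its range is refused whole. The fingers move at their own pace and stop on an object; the grip force is fixed at half the most. Time passes only in rows, so rows that do not move let the fingers close. It gives the time, the measured TCP pose, the force, the opening and the grip force at its end, in the units of the state.
- ctrl.get_state(): the state, without advancing time (a new reading comes with each control period).
- ctrl.get_image(name): name is "scene" or "side" or "wrist"; returns the picture (420x560x3 uint8, red, green, blue); there is no depth.
- ctrl.camera_model(name): a dict with "vfov" (degrees; the focal length in pixels is half the picture's height over the tangent of half this angle, whatever the lens; pixels are square), "cx", "cy" (the principal point, pixels), "k1" (the pictures are not rectified: a ray, as slopes to the right and down, at radius r is drawn at 1 + k1 r^2 times it, then the intrinsics apply), "world_to_cam" (4x4, takes a point from world to camera coordinates). Camera axes: x right, y up, looking along -z (the intrinsics and any distortion apply to the point x, -y, -z); pixel columns grow to the right and rows downward; lengths in mm; the calibration is good to about 2 mm. A picture is of the moment at which its call begins: read the wrist's pose just before it. camera_model takes no time and is no camera call; for the wrist camera it gives the pose at the moment of the call.
- ctrl.hand_in(): hands the job in; it is judged then, once.
The state is a dict: "time": time; "joint_positions": joint angles; "qd": joint speeds; "joint_efforts": joint torques, N m; "tcp_pos": TCP position; "tcp_rot": TCP orientation; "wrist_force": force on the tool from outside, world axes, zero at the start; "moment": the same for the moment, N m; "finger_gap": opening from 0.0 (shut) to 1.0 (fully open); "finger_force": force on a finger pad.
Only numpy, scipy, OpenCV 4.12 (cv2) and the standard library are available. Lean on these libraries where they do the work, as an engineer would, in place of code of your own. Each camera call takes 0.05 s, during which the arm holds its last target. There are 200 camera calls.

### The job

Take up the saw brake's clearance: fetch the adjusting tool from its wooden stand, reach through the slot in the adjuster's cover and push the star wheel's teeth towards the unit's left, about a tooth per stroke, working slowly, until the shoe has come up and you feel it bear firmly on the drum. Stop as soon as it is tight: forcing it would bend the linkage. Then put the tool back upright, fully home in its stand, and leave the other things on the bench where they are.

Things in the scene. Friction and masses are not known exactly. Their poses are not given: they have to be found in the camera images.
- brake_unit: Brake adjuster, fixed: grey box 80 (x) x 110 (y) x 92 mm high on a dark steel plate (8 mm thick, x = -60 to +210 mm, 130 mm wide). Origin under the middle of the box at bench height; z up, +x from box to drum, +y = the unit's left, seen looking from box to drum. Wheel, shoe and their positions are not in these readings.
- slot (a point): Centre of the slot in the box's aluminium cover, at the cover's top face (92 mm above the unit's origin; cover 6 mm thick). Slot 34 mm long in the unit's y, 12 mm wide in x. A blade moved from y = -11 to +11 mm with its tip 20 mm below this point pushes one tooth. The tooth runs free at about 3.5 N; tight is 7 to 9 N along the slot; above about 12 N the linkage is overstrained.
- wheel (a point): Centre of the steel star wheel, 45 mm above the unit's origin; axis along the unit's x. 10 straight radial teeth, 5 mm thick, 10 mm wide in x, tips at radius 35 mm (12 mm below the slot point), hub radius 22 mm. Start angle random: a tooth may stand where the blade comes down (move 7 mm along the slot); after a full stroke to y = +11 mm a gap stands at y = -11 mm. It stays where it is left.
- shoe_guide (a point): Fixed point on the box's drum side, where the shoe's rod comes out. Pushing the teeth under the slot to the unit's +y drives the shoe to +x, 3.6 mm per tooth (36 degrees); to -y retracts it. The shoe's gap to the drum is unknown, 3 to 9.5 mm. Once it bears, the resistance at the tooth climbs steadily; when the blade is taken away the wheel springs back a little and the shoe stays on the drum.
- drum: Steel brake drum standing on the far end of the unit's plate, 100 mm across, 92 mm high, fixed and not turning. Origin at the centre of its underside. The shoe comes out of the box and meets its near side.
- tool: Adjusting tool, loose, 0.15 kg, standing upright in the stand, 124 mm long. Origin at the tip (lower end) of the blade, z up along the tool. Steel blade 8 (x) x 5 (y) mm, from z = 0 to 48 mm; round collar 25 mm across, z = 48 to 54 mm; wooden handle 22 (x) x 26 (y) mm, z = 54 to 122 mm. Grip the handle across y. The blade enters the slot with its y axis along the unit's y.
- stand: Wooden block 70 x 70 x 55 mm, fixed. Origin at the centre of its underside. In its top is a socket 14 (x) x 11 (y) mm, 50 mm deep, on the axis; the tool's collar rests on the block's top, so that the tool's tip then stands 7 mm above the stand's origin.
- masking_tape: Bystander: roll of cream masking tape lying flat, 105 mm across, 25 mm high. Origin at the centre of its underside.
- clamp_orange_a: Bystander: orange spring clamp lying flat, 164 mm long. Origin at the centre of its underside.
- screw_tin: Bystander: round screw tin, 67 mm across, 58 mm high. Origin at the centre of its underside.
- block_plane: Bystander: small hand plane, 160 x 50 mm, 38 mm high. Origin at the centre of its underside.
- offcut_oak: Bystander: oak offcut, 200 x 50 x 22 mm. Origin at the centre of its underside.
- clamp_orange_b: Bystander: orange spring clamp lying flat, 144 mm long. Origin at the centre of its underside.

How it is judged:
By the outcome, as a careful person would: the job done as asked, in the order asked, and still so for the second after the job is handed in, with the robot touching nothing.
It also fails if it takes over 72 s, if anything falls off the work surface, if the arm or the gripper's body presses on something with over 40 N, if the wrist force passes 120 N, or if a joint passes its speed limit or range.

## Working session

There is one attempt and no reset: what is moved stays moved. The work goes in short steps, Python scripts to look and compute and a tool call to move; the robot and the scene stay as the last step left them, time stands still between calls to the robot, and variables do not carry over. Pictures are saved under pics/ and viewed, at most 10 in all, crops included, and the job is handed in when it is done.

Besides the shell and the picture viewer there is one more tool, called after "Request:" in YAML: its name, and indented under it one key for each argument. move_arm: Moves the arm, as the interface text tells. Its arguments: {"type":"object","properties":{"moves":{"type":"string"}},"required":["moves"]}

```bash
mkdir -p pics; cat > h.py <<'E'
import numpy as np, cv2
from plant import ctrl
def ray(m,u,v):
    H=420; f=H/2/np.tan(np.radians(m["vfov"])/2)
    d=np.array([(u-m["cx"])/f,(v-m["cy"])/f]); p=d.copy()
    for _ in range(30): p=d/(1+m["k1"]*(p@p))
    W=np.linalg.inv(np.array(m["world_to_cam"])); 
    return W[:3,3], W[:3,:3]@np.array([p[0],-p[1],-1])
def onz(m,u,v,z):
    o,d=ray(m,u,v); return o+d*(z-o[2])/d[2]
def proj(m,P):
    H=420; f=H/2/np.tan(np.radians(m["vfov"])/2)
    c=np.array(m["world_to_cam"])@np.r_[P,1]; p=np.array([c[0],-c[1]])/-c[2]
    p=p*(1+m["k1"]*(p@p)); return p[0]*f+m["cx"],p[1]*f+m["cy"]
def tri(rs):
    A=0;b=0
    for o,d in rs:
        d=d/np.linalg.norm(d);M=np.eye(3)-np.outer(d,d);A=A+M;b=b+M@o
    return np.linalg.solve(A,b)
def save(n,f):
    im=ctrl.get_image(n); cv2.imwrite(f,im[:,:,::-1]); return im
E
python3 - <<'E'
from h import *
a=save("scene","pics/s.png");b=save("side","pics/d.png");c=save("wrist","pics/w.png")
for n in("scene","side","wrist"):
    m=ctrl.camera_model(n);print(n,m["vfov"],m["k1"],np.linalg.inv(np.array(m["world_to_cam"])).round(2).tolist())
print(ctrl.get_state())
cv2.imwrite("pics/all.png",np.hstack([a,b])[:,:,::-1][:, :])
E
```

```text
scene 44.06226495705042 0.007404818881179967 [[-0.79, 0.34, -0.51, -203.84], [-0.61, -0.44, 0.66, 978.68], [-0.01, 0.83, 0.55, 871.56], [0.0, 0.0, 0.0, 1.0]]
side 55.45970520386005 -0.047155694239107544 [[-0.99, 0.09, -0.11, 366.5], [-0.15, -0.6, 0.79, 1166.12], [0.0, 0.8, 0.6, 931.99], [0.0, 0.0, 0.0, 1.0]]
wrist 62.746334162581924 0.009300924091867745 [[0.26, 0.92, 0.29, 253.4], [-0.96, 0.25, 0.08, -630.68], [-0.0, -0.3, 0.95, 372.51], [0.0, 0.0, 0.0, 1.0]]
{'time': 0.15, 'joint_positions': array([-1.45402476e+00,  2.87028474e-01,  1.57786013e+00,  2.29410602e-05,
        1.27857794e+00, -1.50035142e-01]), 'qd': array([-0.00053038, -0.00201084, -0.00526807, -0.00143011,  0.00027061,
       -0.00066973]), 'joint_efforts': array([-2.83759482e-04, -4.06604290e+01, -2.93142217e+01, -1.63655977e-04,
        3.96153322e-03,  4.07001233e-07]), 'tcp_pos': array([ 177.91598833, -650.59871045,  230.21019979]), 'tcp_rot': array([-3.13974310e+00, -3.01804738e-04,  2.66799798e-01]), 'wrist_force': array([-0.20865116, -0.05449282,  0.02062778]), 'moment': array([-0.01356965,  0.00835416,  0.02674495]), 'finger_force': 0.0, 'finger_gap': 1.0007907839707182}
```

View pics/s.png

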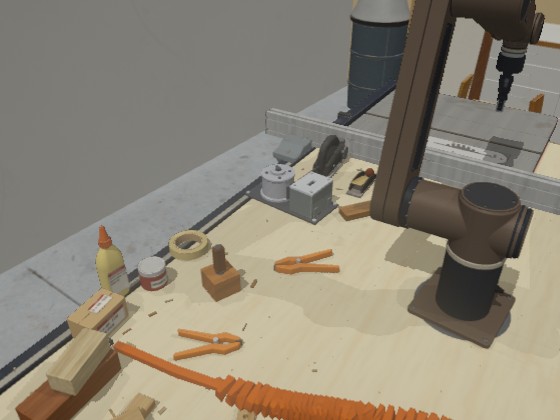

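View pics/d.png

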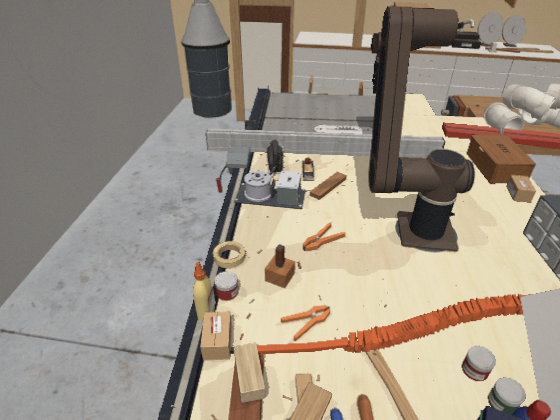

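The scene view shows the stand and tool at about (221,275), and the box at (311,195) with the drum at (278,182). In the side view the stand is at (280,268) and the unit at (272,188). I'll enlarge these areas.

```bash
python3 - <<'E'
from h import *
s=cv2.imread("pics/s.png");d=cv2.imread("pics/d.png")
c=lambda im,x,y:cv2.resize(im[y:y+75,x:x+100],(400,300),interpolation=cv2.INTER_CUBIC)
cv2.imwrite("pics/c.png",np.vstack([np.hstack([c(s,245,150),c(s,170,235)]),np.hstack([c(d,220,145),c(d,230,230)])]))
ms,md=ctrl.camera_model("scene"),ctrl.camera_model("side")
for n,a,b in(("handle top",(218,247),(280,246)),("cover",(311,183),(289,177)),("drumtop",(278,172),(257,178))):
    print(n,tri([ray(ms,*a),ray(md,*b)]).round(0))
E
```

```text
handle top [491. 300. 130.]
cover [ 520. -129.   94.]
drumtop [ 647. -133.   80.]
```

View pics/c.png

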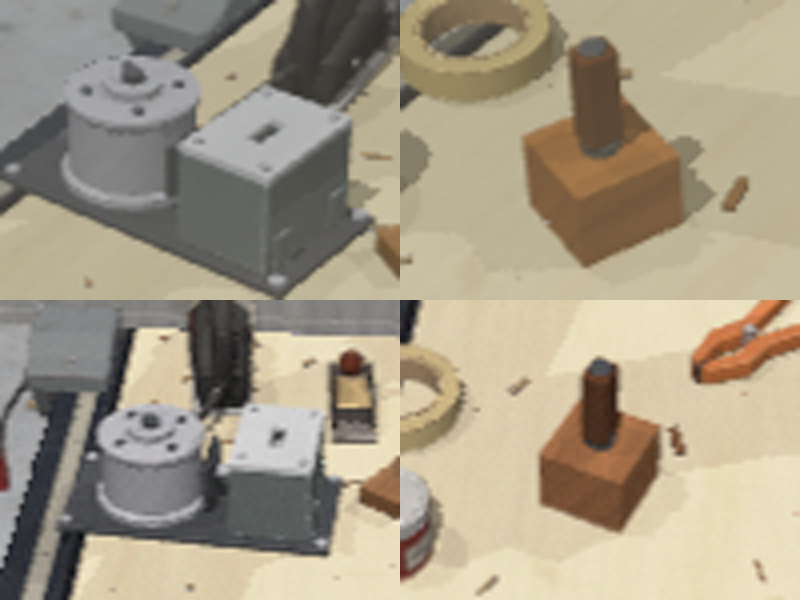

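```bash
python3 - <<'E'
from h import *
ms,md=ctrl.camera_model("scene"),ctrl.camera_model("side")
def F(x,y,ox,oy,cx,cy): return ox+(x-cx)/4-.4,oy+(y-cy)/4-.4
S={}
for n,a,b,z in(("sL",(525,140),(542,456),55),("sM",(575,195),(622,486),55),("sR",(682,155),(657,430),55),("tooltop",(593,47),(600,369),131)):
    A=F(*a,170,235,400,0);B=F(*b,230,230,400,300)
    print(n,onz(ms,*A,z)[:2].round(),onz(md,*B,z)[:2].round(),tri([ray(ms,*A),ray(md,*B)]).round())
for n,a,b,z in(("slot",(267,132),(278,436),92),("cL",(180,148),(229,468),92),("cM",(268,183),(320,476),92),("cR",(350,120),(320,409),92),("cB",(265,88),(246,405),92)):
    A=F(*a,245,150,0,0);B=F(*b,220,145,0,300)
    print(n,onz(ms,*A,z)[:2].round(),onz(md,*B,z)[:2].round(),tri([ray(ms,*A),ray(md,*B)]).round())
s=ctrl.get_state();m=ctrl.camera_model("wrist")
W=np.linalg.inv(np.array(m["world_to_cam"]));
from scipy.spatial.transform import Rotation as R
T=R.from_euler("xyz",s["tcp_rot"]).as_matrix()
print("cam in tcp",(T.T@(W[:3,3]-s["tcp_pos"])).round(1),"view",(T.T@-W[:3,2]).round(3),m["cx"],m["cy"])
E
```

```text
sL [531. 326.] [534. 323.] [534. 323.  54.]
sM [473. 344.] [469. 345.] [469. 348.  60.]
sR [447. 278.] [450. 283.] [451. 274.  48.]
tooltop [490. 302.] [492. 302.] [493. 300. 129.]
slot [ 517. -125.] [ 519. -131.] [ 519. -128.   92.]
cL [555. -68.] [558. -69.] [559. -74.  88.]
cM [477. -67.] [472. -68.] [471. -58.  99.]
cR [ 478. -177.] [ 485. -186.] [ 485. -188.   87.]
cB [ 556. -179.] [ 558. -182.] [ 558. -183.   90.]
cam in tcp [  78.1    0.4 -142.3] view [-0.304 -0.     0.953] 278.1589840638738 211.68485163828726
```

The crops give these positions:
- **Stand:** about (491,301), with edges at roughly -18° mod 90.
- **Tool top:** 130 mm high, where 131 is expected.
- **Slot:** about (518,-127), with the unit's yaw about 0.

I'll move over the unit for a wrist look.

Request:
move_arm:
  moves: "0 0 0 15 -13 -3 0;0 0 0 29 -26 -3 0;0 0 0 29 -26 -3 0;0 0 0 29 -26 -3 0;0 0 0 29 -26 -3 0;0 0 0 29 -26 -3 0;0 0 0 29 -26 -3 0;0 0 0 29 -26 -3 0;0 0 0 29 -26 -3 0;0 0 0 29 -26 -3 0;0 0 0 29 -26 -3 0;0 0 0 29 -26 -3 0;0 0 0 29 -26 -3 0;0 0 0 29 -26 -3 0;0 0 0 29 -26 -3 0;0 0 0 29 -26 -3 0;0 0 0 15 -13 -2 0;0 0 1 0 0 0 0;0 0 1 0 0 0 0;0 0 1 0 0 0 0"

```text
time: 2.15
tcp_pos: [516.7, -126.7, 280.8]
tcp_rot: [-3.141, 0.001, 0.002]
wrist_force: [-0.0, -0.2, 0.6]
finger_gap: 0.998
finger_force: 0.0
```

```bash
python3 - <<'E'
from h import *
s=ctrl.get_state();m=ctrl.camera_model("wrist");a=save("wrist","pics/w1.png")
print(s["tcp_pos"],s["tcp_rot"],s["qd"]);np.savez("w1.npz",**m)
for P in((518,-126,92),(491,301,131)): print(proj(m,P))
E
```

```text
[ 516.74438115 -126.70960052  280.84951725] [-3.14128305e+00  8.25289815e-04  2.26394925e-03] [-7.98007965e-03 -2.90088545e-03  3.02038791e-03  2.13057126e-03
  3.44906882e-04  8.64873084e-01]
(np.float64(277.2811526329368), np.float64(183.70480772516055))
(np.float64(-205.9174318634669), np.float64(221.64869752927484))
```

View pics/w1.png

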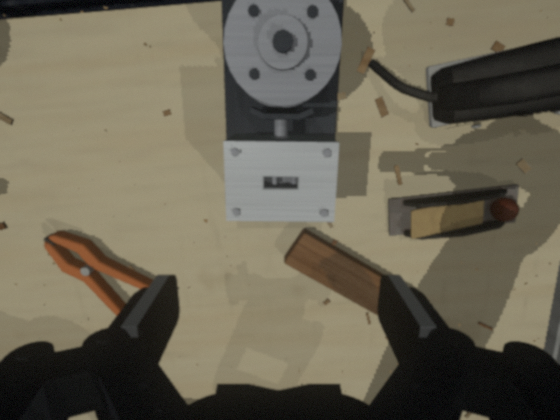

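The wrist view shows the cover at (225-338, 142-221), the slot at about (281,183) with wheel teeth visible inside it, and the drum at the top at (283,42). Next I'll measure with masks and go to the stand.

```bash
cat > cov.py <<'E'
from h import *
def cover(im,m,box):
    x0,y0,x1,y1=box
    g=cv2.cvtColor(im,cv2.COLOR_RGB2GRAY)[y0:y1,x0:x1]
    k=(g>125).astype(np.uint8)
    cs,_=cv2.findContours(k,cv2.RETR_CCOMP,cv2.CHAIN_APPROX_NONE)
    c=max(cs,key=cv2.contourArea); r=cv2.minAreaRect(c)
    pts=cv2.boxPoints(r)+[x0,y0]
    W=np.array([onz(m,*p,92)[:2] for p in pts]); ctr=W.mean(0)
    print("cover",W.round(1).tolist(),"ctr",ctr.round(1),"sides",np.linalg.norm(np.diff(W,axis=0),axis=1).round(1))
    for e in np.diff(W,axis=0): print("edge deg",np.degrees(np.arctan2(e[1],e[0])).round(2))
    return r
E
python3 - <<'E'
from cov import *
m=dict(np.load("w1.npz"));im=cv2.imread("pics/w1.png")[:,:,::-1].copy()
g=cv2.cvtColor(im,cv2.COLOR_RGB2GRAY);print(g[150,200:350:8],g[183,255:305:2])
cover(im,m,(205,139,355,235))
k=(g<110).astype(np.uint8)[170:197,250:315]
cs,_=cv2.findContours(k,cv2.RETR_EXTERNAL,cv2.CHAIN_APPROX_NONE)
p=np.vstack([c for c in cs if cv2.contourArea(c)>5]);r=cv2.minAreaRect(p)
b=cv2.boxPoints(r)+[250,170];W=np.array([onz(m,*q,92)[:2] for q in b]);print("slot",W.round(1).tolist(),W.mean(0),r)
E
```

```text
[130 130 130 153 123 119 157 156 154 153 153 150 149 148 147 147 114 146
  97] [150 152 148 145 106  50  45  46  60  98  97  61  56  61  59  55  52  59
  75  91  82  97 139 148 148]
cover [[561.0, -57.6], [561.4, -198.4], [465.2, -205.1], [464.7, -51.6]] ctr [ 513.1 -128.2] sides [140.8  96.4 153.5]
edge deg -89.83
edge deg -175.98
edge deg 90.18
slot [[513.6, -111.9], [525.7, -112.0], [525.8, -145.2], [513.7, -145.5]] [ 519.68797258 -128.66633627] ((30.0, 12.0), (34.0, 12.0), 0.0)
```

Request:
move_arm:
  moves: "0 0 0 -1 -20 0 0;0 0 0 -2 -38 0 0;0 0 0 -2 -38 0 0;0 0 0 -2 -38 0 0;0 0 0 -2 -38 0 0;0 0 0 -2 -38 0 0;0 0 0 -2 -38 0 0;0 0 0 -2 -38 0 0;0 0 0 -3 -38 0 0;0 0 0 -3 -38 0 0;0 0 0 -3 -38 0 0;0 0 0 -2 -28 0 0;0 0 1 0 0 0 0;0 0 1 0 0 0 0;0 0 1 0 0 0 0;0 0 0.6 0 0 0 0;0 0 0 0 0 0 0;0 0 0 0 0 0 0"

```text
time: 4.0
tcp_pos: [488.6, 300.5, 281.1]
tcp_rot: [3.141, 0.0, -0.307]
wrist_force: [-1.0, -0.0, 0.1]
finger_gap: 1.0
finger_force: 0.0
```

```bash
python3 - <<'E'
from h import *
s=ctrl.get_state();m=ctrl.camera_model("wrist");a=save("wrist","pics/w2.png")
print(s["tcp_pos"],s["tcp_rot"],s["qd"][5]);np.savez("w2.npz",**m)
for P in((491,301,131),(491,301,55)): print(proj(m,P))
E
```

```text
[488.61235969 300.53122733 281.09514967] [ 3.14131000e+00  3.29130604e-04 -3.07384244e-01] 0.005436261247755206
(np.float64(276.6517838738831), np.float64(192.89258996571996))
(np.float64(276.9576106650217), np.float64(175.21207823757587))
```

View pics/w2.png

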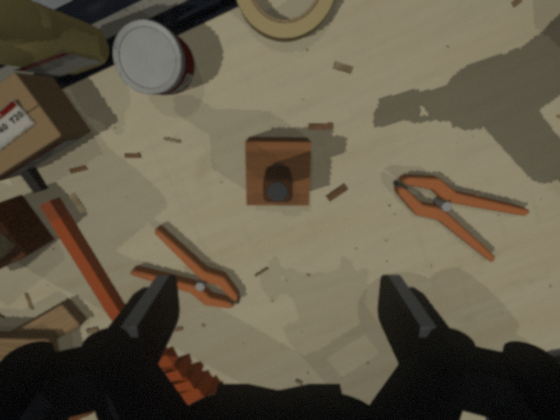

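The stand is axis-aligned in this view at (247-310, 139-205), with the handle top at about (278,189). I'll measure the handle's width, the stand's centre and the angle.

```bash
python3 - <<'E'
from h import *
m=dict(np.load("w2.npz"));im=cv2.imread("pics/w2.png")
g=cv2.cvtColor(im,cv2.COLOR_BGR2GRAY)
for v in(145,175,180,186,190,196,202): print(v,g[v,240:320:2])
print(g[160:210,278])
hs=cv2.cvtColor(im,cv2.COLOR_BGR2HSV)
k=((hs[...,1]>110)&(g<115)|(g<70)).astype(np.uint8)[130:215,235:325];k=cv2.morphologyEx(k,cv2.MORPH_OPEN,np.ones((9,9)))
c=max(cv2.findContours(k,0,1)[0],key=cv2.contourArea);r=cv2.minAreaRect(c);print("stand rect",r)
b=cv2.boxPoints(r)+[235,130];print([onz(m,*q,55)[:2].round(1).tolist() for q in b])
k=(g<62).astype(np.uint8)[160:206,255:300]
c=max(cv2.findContours(k,0,1)[0],key=cv2.contourArea);r=cv2.minAreaRect(c);print("dark",r,cv2.boundingRect(c))
for u,v in((264,189),(292,189),(278,180),(278,201)): print(u,v,onz(m,u,v,129).round(1)[:2])
E
```

```text
145 [119 119 109  82  74  75  75  73  74  77  80  80  83  80  80  81  79  80
  80  79  82  79  80  81  79  80  79  80  81  80  81  80  79  78  79  81
  86  89  87  87]
175 [120 121 117  83  72  72  71  70  70  67  65  65  55  32  30  32  30  31
  29  32  27  32  28  29  28  33  46  49  51  50  50  51  50  51  53  71
  85  87  89  87]
180 [122 121 116  90  76  74  75  74  76  75  75  68  47  39  40  40  37  38
  40  33  35  35  36  37  37  38  44  49  57  59  67  72  73  74  74  80
  86  87  89  88]
186 [128 122 115  92  77  79  77  77  78  79  77  67  47  48  47  51  52  51
  52  51  52  52  50  43  42  45  56  71  74  76  78  78  78  77  78  81
  87  90  90  90]
190 [133 131 128 100  78  77  79  77  78  78  78  70  49  48  52  55  54  54
  51  50  51  49  51  48  42  42  57  72  73  77  76  74  78  76  80  90
 107 121 128 130]
196 [132 132 129  99  74  74  73  70  72  71  74  67  50  49  51  54  52  55
  53  50  52  53  52  45  46  43  57  67  70  68  72  73  72  72  83 118
 130 131 133 135]
202 [131 131 130 104  76  73  73  74  74  74  74  74  72  70  65  66  66  61
  64  60  65  62  63  61  64  67  71  67  70  72  75  74  76  76  92 120
 130 133 133 133]
[ 61  52  42  39  35  33  32  30  30  27  30  29  28  26  26  32  30  29
  31  33  33  38  44  49  53  51  51  49  56  53  50  52  53  55  51  51
  50  51  51  54  52  53  60  70  81  97 114 122 125 123]
stand rect ((43.0, 40.0), (68.0, 64.0), 90.0)
[[540.6, 319.3], [520.3, 255.3], [448.8, 275.8], [470.4, 343.8]]
dark ((26.0, 21.0), (42.0, 36.0), 90.0) (8, 0, 37, 43)
264 189 [497.2 310.7]
292 189 [489.8 287.2]
278 180 [501.2 296.5]
278 201 [483.1 302.3]
```

The handle top measures about 24.5 mm by 19 mm plus bevel, wide along the tool's y. So the handle's y matches the gripper's y at yaw -0.307, with its centre at about (492,299.7). Descending and gripping.

Request:
move_arm:
  moves: "0 0 0 2 0 20 0;0 0 0 1.5 0 35 0;0 0 0 0 0 35 0;0 0 0 0 0 35 0;0 0 0 0 0 35 0;0 0 0 0 0 25 0;0 0 0 0 0 15 0;0 0 0 0 0 6 0;0 0 0 0 0 0 0;0 0 0 0 0 0 0.4;0 0 0 0 0 0 0.6;0 0 0 0 0 0 0.8;0 0 0 0 0 0 1;0 0 0 0 0 0 1;0 0 0 0 0 0 1;0 0 0 0 0 0 1;0 0 0 0 0 0 1;0 0 0 0 0 0 1"

```text
time: 5.85
tcp_pos: [492.6, 299.9, 76.2]
tcp_rot: [-3.141, -0.001, -0.309]
wrist_force: [-0.1, 0.9, 4.4]
finger_gap: 0.293
finger_force: 59.4
```

```bash
python3 - <<'E'
from h import *
s=ctrl.get_state();print(s)
E
```

```text
{'time': 5.85, 'joint_positions': array([3.70877045e-01, 2.49593236e-01, 1.92945101e+00, 8.24770585e-05,
       9.61146114e-01, 2.25075041e+00]), 'qd': array([ 5.67170449e-04,  2.64213420e-04,  7.53229275e-04, -1.50239370e-05,
        9.38969337e-04,  1.73561754e-03]), 'joint_efforts': array([-2.71523399e-01, -3.16291738e+01, -2.25080270e+01, -6.06289250e-02,
       -1.32572874e-01, -1.19030807e-03]), 'tcp_pos': array([492.64369569, 299.85432824,  76.22363834]), 'tcp_rot': array([-3.14065832e+00, -1.04786797e-03, -3.09124701e-01]), 'wrist_force': array([-0.14232611,  0.94614191,  4.42298209]), 'moment': array([-0.03997826,  0.09445237,  0.00281753]), 'finger_force': 59.4291615486145, 'finger_gap': 0.29307123049243}
```

Gripped, with the tip 69 mm below the TCP. Lifting out, then moving to above the slot (y offset -4, where the wrist picture shows a gap between teeth).

Request:
move_arm:
  moves: "0 0 0 0 0 -8 1;0 0 0 0 0 -20 1;0 0 0 0 0 -30 1;0 0 -1 0 0 -30 1;0 0 -1 0 0 -21 1;0 0 -1 0 0 -10 1;0 0 0 2.4 21.9 0 1;0 0 0 4.4 39.8 0 1;0 0 0 4.9 44.7 0 1;0 0 0 4.9 44.7 0 1;0 0 0 4.9 44.7 0 1;0 0 0 4.9 44.7 0 1;0 0 0 4.9 44.7 0 1;0 0 0 4.9 44.7 0 1;0 0 0 4.9 44.7 0 1;0 0 0 3.9 35.8 0 1;0 0 0 2.2 20.4 0 1;0 0 -0.54 0 0 0 1;0 0 0 0 0 0 1;0 0 0 0 0 0 1"

```text
time: 7.85
tcp_pos: [518.2, -132.6, 193.5]
tcp_rot: [-3.141, 0.002, -0.001]
wrist_force: [-0.1, -0.2, -2.1]
finger_gap: 0.295
finger_force: 59.3
```

```bash
python3 - <<'E'
from h import *
s=ctrl.get_state();m=ctrl.camera_model("wrist");a=save("wrist","pics/w3.png")
print(s["tcp_pos"],s["tcp_rot"],s["wrist_force"],s["moment"],s["finger_gap"]);np.savez("w3.npz",**m)
t=s["tcp_pos"]
print("tip expected",proj(m,t-[0,0,69]),"slot",proj(m,(519.7,-128.7,92)))
E
```

```text
[ 518.15985672 -132.58604225  193.47598225] [-3.14074454e+00  1.69249285e-03 -1.08239489e-03] [-0.0503057  -0.2223722  -2.06713724] [-0.01775009 -0.02397826  0.01340357] 0.2946226764497066
tip expected (np.float64(277.82419978375844), np.float64(227.17645617338115)) slot (np.float64(272.6839038654625), np.float64(209.96949068630877))
```

View pics/w3.png

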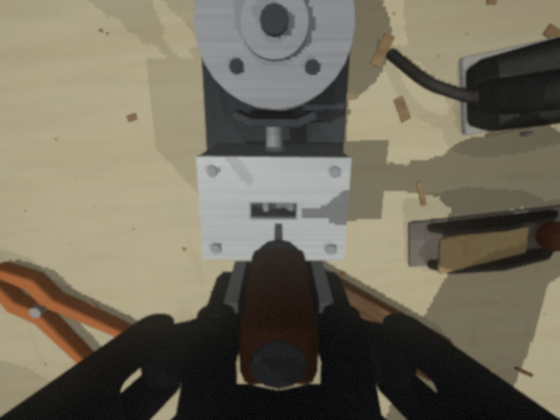

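The blade shows at about (278,226-242) and the slot at (250-297, 202-218). I'll enlarge and measure the slot and tip.

```bash
python3 - <<'E'
from h import *
m=dict(np.load("w3.npz"));im=cv2.imread("pics/w3.png");g=cv2.cvtColor(im,cv2.COLOR_BGR2GRAY)
cv2.imwrite("pics/c3.png",cv2.resize(im[195:250,235:315],(800,550),interpolation=cv2.INTER_CUBIC))
k=(g<115).astype(np.uint8)[196:222,242:303]
cs=[c for c in cv2.findContours(k,0,cv2.CHAIN_APPROX_NONE)[0]]
c=max(cs,key=cv2.contourArea);r=cv2.minAreaRect(c);b=cv2.boundingRect(c);print(r,b)
q=[(242+b[0]-.5,196+b[1]-.5),(242+b[0]+b[2]-.5,196+b[1]+b[3]-.5)]
W=[onz(m,*p,92)[:2] for p in q];print("slot",W,np.mean(W,0))
# cover edges for yaw: left/right edge columns at some rows
for v in(180,200,225,245): 
    row=g[v].astype(int); print(v,row[190:210:2],row[338:358:2])
for v in range(218,242,2): print(v,g[v,268:290])
print("tip corners",[proj(m,np.array([518.2+a,-132.6+e,193.5-69]))for a,e in((4,2.5),(4,-2.5),(-4,2.5))])
E
```

```text
((31.0, 14.0), (14.0, 44.0), 90.0) (9, 7, 45, 15)
slot [array([ 525.4713461 , -112.38747713]), array([ 513.80041556, -145.71181656])] [ 519.63588083 -129.04964684]
180 [153 153 152 158 177 178 181 182 180 180] [179 178 180 178 179 172 133 115 114 114]
200 [169 168 168 168 173 176 177 177 175 177] [119 119 118 120 120 115 114 114 115 113]
225 [166 166 166 166 166 168 172 172 172 172] [158 158 157 156 163 167 166 167 168 167]
245 [166 168 166 170 169 170 174 175 174 167] [171 171 171 171 169 169 168 166 168 168]
218 [123 121 121 122 121 121 121 121 121 121 122 120 120 122 122 120 119 120
 119 122 122 121]
220 [163 163 162 164 163 163 164 163 162 165 163 165 164 163 164 164 165 165
 164 166 164 166]
222 [173 175 176 176 176 173 169 162 160 160 160 161 162 166 170 174 175 175
 172 175 174 174]
224 [174 175 175 176 175 169 150 120  99  94  95  93  97 121 149 169 174 172
 173 174 174 175]
226 [174 175 174 175 175 165 141 106  80  76  73  75  79 100 135 162 173 175
 174 175 174 175]
228 [173 174 173 172 169 157 132  98  79  72  72  71  79  99 131 160 170 173
 173 173 172 173]
230 [173 174 173 172 170 156 130  96  77  73  73  72  77  96 132 161 171 172
 173 172 173 172]
232 [172 173 173 173 167 155 129  95  77  73  73  72  76  93 129 158 170 172
 173 173 173 171]
234 [170 169 171 169 166 154 124  94  77  73  72  71  73  92 126 156 168 170
 169 170 170 169]
236 [172 170 172 172 168 153 122  92  75  71  72  70  73  90 126 159 170 172
 173 171 172 173]
238 [168 169 168 168 164 148 116  86  71  69  66  66  70  87 121 154 165 169
 169 170 171 171]
240 [151 144 136 126 116 102  81  63  53  51  49  49  53  61  82 104 116 125
 135 144 152 156]
tip corners [(np.float64(273.99301597506656), np.float64(221.35425654390187)), (np.float64(281.68848951250953), np.float64(221.3541446569211)), (np.float64(274.043937684559), np.float64(232.84669850439204))]
```

View pics/c3.png

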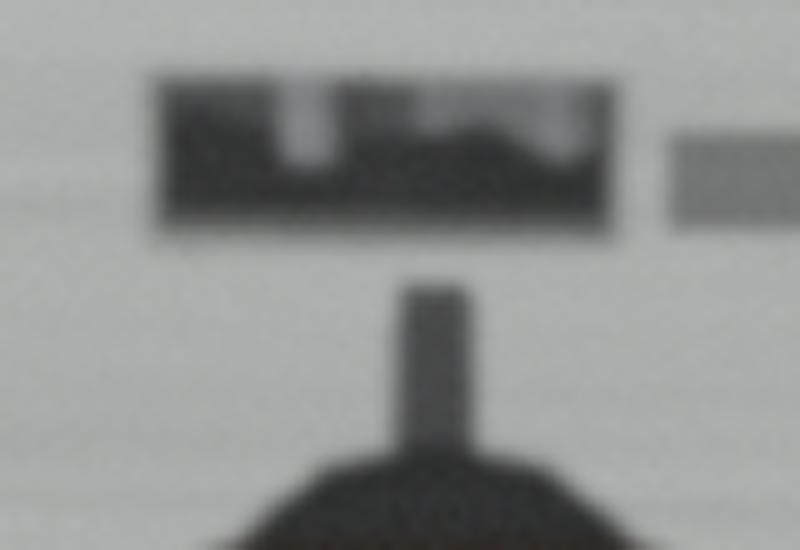

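The blade sits 1.1 mm behind the TCP in x and is laterally on it. The slot centre is (519.65,-129.0). Teeth stand at about +6 and -14 mm, so y = -4 is a gap. Shifting +2.5 mm in x, then lowering.

Request:
move_arm:
  moves: "0 0 0 1.5 0.4 4 1;0 0 0 1 0 8 1;0 0 0 0 0 8 1;0 0 0 0 0 6 1;0 0 0 0 0 4 1;0 0 0 0 0 4 1;0 0 0 0 0 4 1;0 0 0 0 0 3 1;0 0 0 0 0 0 1;0 0 0 0 0 0 1"

```text
time: 8.9
tcp_pos: [521.4, -133.4, 153.4]
tcp_rot: [3.142, -0.0, -0.0]
wrist_force: [-0.0, 0.1, -2.4]
finger_gap: 0.297
finger_force: 59.3
```

```bash
cat > st.py <<'E'
from h import *
s=ctrl.get_state()
for k in("time","tcp_pos","tcp_rot","wrist_force","moment","finger_gap"): print(k,np.round(s[k],4))
print("y rel slot",s["tcp_pos"][1]+129.0)
E
python3 st.py
```

```text
time 8.9
tcp_pos [ 521.3922 -133.4291  153.4252]
tcp_rot [ 3.1415e+00 -2.0000e-04 -2.0000e-04]
wrist_force [-0.0471  0.0857 -2.3732]
moment [-0.0531  0.0255  0.0022]
finger_gap 0.2968
y rel slot -4.429097140838394
```

Request:
move_arm:
  moves: "0 0 0 -0.5 -0.3 2 1;0 0 0 0 0 3 1;0 0 0 0 0 3 1;0 0 0 0 0 2 1;0 0 0 0 0 2 1;0 0 0 0 0 0 1;0 0 0 0 0 0 1"

```text
time: 9.6
tcp_pos: [520.8, -133.1, 141.3]
tcp_rot: [-3.142, 0.0, -0.0]
wrist_force: [-0.0, 0.7, -1.5]
finger_gap: 0.296
finger_force: 59.3
```

```bash
python3 st.py
```

```text
time 9.6
tcp_pos [ 520.802  -133.077   141.2526]
tcp_rot [-3.1415e+00  1.0000e-04 -2.0000e-04]
wrist_force [-0.0337  0.6783 -1.5444]
moment [-0.0262  0.0008 -0.0318]
finger_gap 0.2959
y rel slot -4.077038383166439
```

The blade is in the gap with no contact. First, partial stroke to +11. It can't yet take up the 3 mm minimum gap.

Request:
move_arm:
  moves: "0 0 0 0 -1 0 1;0 0 0 0 -1 0 1;0 0 0 0 -1 0 1;0 0 0 0 -1 0 1;0 0 0 0 -1 0 1;0 0 0 0 -1 0 1;0 0 0 0 -1 0 1;0 0 0 0 -1 0 1;0 0 0 0 -1 0 1;0 0 0 0 -1 0 1"

```text
time: 10.6
tcp_pos: [520.9, -123.4, 141.5]
tcp_rot: [3.141, -0.0, -0.0]
wrist_force: [1.0, -5.4, -2.9]
finger_gap: 0.3
finger_force: 59.2
```

Request:
move_arm:
  moves: "0 0 0 0 -1 0 1;0 0 0 0 -1 0 1;0 0 0 0 -1 0 1;0 0 0 0 -1 0 1;0 0 0 0 -1 0 1"

```text
time: 11.1
tcp_pos: [520.9, -118.0, 141.5]
tcp_rot: [3.142, -0.0, -0.0]
wrist_force: [-0.1, -4.6, -1.2]
finger_gap: 0.302
finger_force: 59.2
```

```bash
python3 st.py
```

```text
time 11.1
tcp_pos [ 520.9393 -117.9772  141.4919]
tcp_rot [ 3.1415e+00 -3.0000e-04 -2.0000e-04]
wrist_force [-0.0569 -4.6454 -1.1727]
moment [-1.1114  0.0203  0.0269]
finger_gap 0.3017
y rel slot 11.022758053529003
```

Free running at about 4.6 N. Lifting just above the teeth (the blade stays in the slot), then back to -11 and down.

Request:
move_arm:
  moves: "0 0 0 0 1 0 1;0 0 0 0 0 -4 1;0 0 0 0 0 -5 1;0 0 0 0 0 -4 1;0 0 0 0 5 0 1;0 0 0 0 6 0 1;0 0 0 0 6 0 1;0 0 0 0 4 0 1;0 0 0 0 0 0 1;0 0 0 0 0 2 1;0 0 0 0 0 2 1;0 0 0 0 0 2 1;0 0 0 0 0 0 1"

```text
time: 12.4
tcp_pos: [520.5, -139.8, 147.7]
tcp_rot: [-3.141, 0.001, 0.0]
wrist_force: [-0.4, -0.1, -2.0]
finger_gap: 0.293
finger_force: 59.5
```

```bash
python3 st.py
```

```text
time 12.4
tcp_pos [ 520.4897 -139.7522  147.7313]
tcp_rot [-3.1411e+00  1.0000e-03  1.0000e-04]
wrist_force [-0.3706 -0.1479 -1.9751]
moment [-0.0387 -0.0461  0.0425]
finger_gap 0.2932
y rel slot -10.752152862598422
```

Request:
move_arm:
  moves: "0 0 0 0 0 2 1;0 0 0 0 0 2 1;0 0 0 0 0 2 1;0 0 0 0 0 0 1;0 0 0 0 -1 0 1;0 0 0 0 -1 0 1;0 0 0 0 -1 0 1;0 0 0 0 -1 0 1;0 0 0 0 -1 0 1;0 0 0 0 -1 0 1;0 0 0 0 -1 0 1;0 0 0 0 -1 0 1"

```text
time: 13.6
tcp_pos: [521.0, -132.6, 142.9]
tcp_rot: [3.14, -0.001, -0.0]
wrist_force: [-1.4, -4.2, 0.6]
finger_gap: 0.299
finger_force: 59.7
```

```bash
python3 st.py
```

```text
time 13.6
tcp_pos [ 521.0345 -132.5738  142.9248]
tcp_rot [ 3.1403e+00 -5.0000e-04 -0.0000e+00]
wrist_force [-1.394  -4.1529  0.6472]
moment [-1.0032  0.2704 -0.0484]
finger_gap 0.2993
y rel slot -3.5738082142752035
```

Request:
move_arm:
  moves: "0 0 0 0 -1 0.3 1;0 0 0 0 -1 0.3 1;0 0 0 0 -1 0 1"

```text
time: 13.9
tcp_pos: [521.3, -129.2, 142.2]
tcp_rot: [3.141, -0.001, -0.0]
wrist_force: [0.4, -4.5, 1.1]
finger_gap: 0.295
finger_force: 59.8
```

Request:
move_arm:
  moves: "0 0 0 0 -1 0 1;0 0 0 0 -1 0 1;0 0 0 0 -1 0 1"

```text
time: 14.2
tcp_pos: [521.2, -126.0, 141.9]
tcp_rot: [3.141, -0.001, -0.0]
wrist_force: [1.2, -3.8, 0.8]
finger_gap: 0.298
finger_force: 59.8
```

Request:
move_arm:
  moves: "0 0 0 0 -1 0 1;0 0 0 0 -1 0 1;0 0 0 0 -1 0 1"

```text
time: 14.5
tcp_pos: [520.9, -123.0, 141.4]
tcp_rot: [3.141, -0.0, -0.0]
wrist_force: [1.8, -4.3, -1.4]
finger_gap: 0.298
finger_force: 59.4
```

Request:
move_arm:
  moves: "0 0 0 0 -1 0 1;0 0 0 0 -1 0 1;0 0 0 0 -1 0 1"

```text
time: 14.8
tcp_pos: [520.3, -119.9, 141.3]
tcp_rot: [-3.141, 0.002, -0.0]
wrist_force: [1.3, -5.2, -1.4]
finger_gap: 0.295
finger_force: 59.4
```

Request:
move_arm:
  moves: "0 0 0 0 -1 0 1;0 0 0 0 -1 0 1;0 0 0 0 0 0 1"

```text
time: 15.1
tcp_pos: [520.2, -118.8, 141.5]
tcp_rot: [3.139, 0.002, 0.001]
wrist_force: [-0.1, -6.6, -2.1]
finger_gap: 0.298
finger_force: 59.7
```

```bash
python3 st.py
```

```text
time 15.1
tcp_pos [ 520.2352 -118.8217  141.4919]
tcp_rot [3.1394e+00 1.7000e-03 7.0000e-04]
wrist_force [-0.0664 -6.6093 -2.146 ]
moment [-1.5746e+00 -4.0600e-02  1.0000e-03]
finger_gap 0.2979
y rel slot 10.178323126484699
```

The force has risen to 6.6 N, so I'll check that it's steady.

Request:
move_arm:
  moves: "0 0 0 0 0 0 1;0 0 0 0 0 0 1;0 0 0 0 0 0 1"

```text
time: 15.4
tcp_pos: [520.3, -118.9, 141.5]
tcp_rot: [3.14, 0.002, 0.0]
wrist_force: [0.3, -6.8, -0.8]
finger_gap: 0.295
finger_force: 59.7
```

```bash
python3 st.py
```

```text
time 15.4
tcp_pos [ 520.2554 -118.859   141.5472]
tcp_rot [3.1396e+00 1.6000e-03 4.0000e-04]
wrist_force [ 0.2658 -6.7912 -0.7727]
moment [-1.6159 -0.0294 -0.013 ]
finger_gap 0.295
y rel slot 10.141012551085922
```

A steady 6.8 N: the shoe is bearing. Small steps now, aiming for 8 N.

Request:
move_arm:
  moves: "0 0 0 0 -0.4 0 1;0 0 0 0 0 0 1;0 0 0 0 0 0 1"

```text
time: 15.7
tcp_pos: [520.3, -118.8, 141.5]
tcp_rot: [3.139, 0.002, 0.001]
wrist_force: [-1.1, -7.3, -1.8]
finger_gap: 0.298
finger_force: 59.5
```

```bash
python3 st.py
```

```text
time 15.7
tcp_pos [ 520.257  -118.7582  141.5489]
tcp_rot [3.1388e+00 1.6000e-03 6.0000e-04]
wrist_force [-1.0837 -7.2711 -1.7534]
moment [-1.7715 -0.0559  0.0076]
finger_gap 0.2982
y rel slot 10.24178782793149
```

Request:
move_arm:
  moves: "0 0 0 0 -0.4 0 1;0 0 0 0 0 0 1;0 0 0 0 0 0 1"

```text
time: 16.0
tcp_pos: [520.3, -118.6, 141.6]
tcp_rot: [3.138, 0.002, 0.001]
wrist_force: [0.0, -7.6, -1.1]
finger_gap: 0.295
finger_force: 59.5
```

```bash
python3 st.py
```

```text
time 16.0
tcp_pos [ 520.261  -118.5625  141.5902]
tcp_rot [3.1383e+00 1.6000e-03 8.0000e-04]
wrist_force [ 0.0474 -7.6106 -1.1309]
moment [-1.9053 -0.0184 -0.004 ]
finger_gap 0.2946
y rel slot 10.437516764631596
```

Request:
move_arm:
  moves: "0 0 0 0 -0.3 0 1;0 0 0 0 0 0 1;0 0 0 0 0 0 1"

```text
time: 16.3
tcp_pos: [520.3, -118.4, 141.6]
tcp_rot: [3.138, 0.002, 0.001]
wrist_force: [-0.6, -8.6, -2.3]
finger_gap: 0.292
finger_force: 59.5
```

```bash
python3 st.py
```

```text
time 16.3
tcp_pos [ 520.2725 -118.4266  141.6125]
tcp_rot [3.1378e+00 1.5000e-03 9.0000e-04]
wrist_force [-0.6308 -8.618  -2.2836]
moment [-2.0245  0.0363  0.0043]
finger_gap 0.2924
y rel slot 10.573427297292284
```

The force is about 8.4 N, in the tight band, so I'm stopping here. Backing off, withdrawing and looking at the tool and shoe.

Request:
move_arm:
  moves: "0 0 0 0 0.7 0 1;0 0 0 0 0.8 0 1;0 0 0 0 1 0 1;0 0 0 0 1 0 1;0 0 0 0 0 0 1;0 0 0 0 0 -3 1;0 0 0 0 0 -5 1;0 0 0 0 0 -8 1;0 0 0 0 0 -12 1;0 0 0 0 0 -15 1;0 0 0 0 0 -12 1;0 0 0 0 0 -5 1;0 0 0 0 0 0 1;0 0 0 0 0 0 1"

```text
time: 17.7
tcp_pos: [520.6, -120.4, 201.5]
tcp_rot: [-3.141, 0.0, -0.0]
wrist_force: [-0.6, -0.6, -1.2]
finger_gap: 0.294
finger_force: 59.8
```

```bash
python3 st.py; python3 - <<'E'
from h import *
s=ctrl.get_state();m=ctrl.camera_model("wrist");a=save("wrist","pics/w4.png");t=s["tcp_pos"]
print([proj(m,t+[x,y,-69])for x,y in((4,2.5),(4,-2.5))])
c=a[100:310,140:420]
cv2.imwrite("pics/c4.png",cv2.resize(c,(800,600),interpolation=cv2.INTER_CUBIC)[:,:,::-1])
g=cv2.cvtColor(a,cv2.COLOR_RGB2GRAY)
for v in range(218,240,2): print(v,g[v,268:290])
E
```

```text
time 17.7
tcp_pos [ 520.5788 -120.3912  201.5099]
tcp_rot [-3.1414e+00  4.0000e-04 -3.0000e-04]
wrist_force [-0.5892 -0.5785 -1.2483]
moment [ 0.0063 -0.0332  0.0247]
finger_gap 0.2938
y rel slot 8.608778975098033
[(np.float64(273.92075419924333), np.float64(221.53637384493794)), (np.float64(281.61474720867193), np.float64(221.54050808212307))]
218 [135 134 132 132 132 131 131 131 129 131 129 129 128 129 130 130 131 128
 129 129 128 127]
220 [167 167 167 166 166 166 167 166 167 168 168 167 167 166 168 167 167 168
 167 167 166 165]
222 [173 175 172 175 173 173 170 164 161 157 158 159 161 165 171 173 173 174
 172 172 172 173]
224 [174 172 174 174 172 168 150 120 100  95  93  95 101 121 148 168 173 175
 175 174 175 175]
226 [173 173 172 172 171 166 144 107  80  76  74  73  78 100 134 161 172 173
 172 174 174 173]
228 [173 173 173 173 168 160 136 102  78  74  70  73  76  98 132 160 170 171
 172 171 171 172]
230 [174 171 172 171 170 159 135  98  78  73  73  73  77  94 130 160 170 172
 170 173 172 173]
232 [171 171 170 171 168 157 131 100  79  73  72  72  76  91 126 156 168 170
 171 171 172 169]
234 [170 170 171 170 166 156 130  97  77  73  72  73  74  90 126 156 168 169
 171 169 171 170]
236 [170 170 169 168 166 155 128  93  78  72  71  71  74  89 126 156 168 169
 171 169 171 171]
238 [168 168 167 167 161 146 120  88  72  70  68  70  70  87 121 153 163 166
 167 168 169 169]
```

View pics/c4.png

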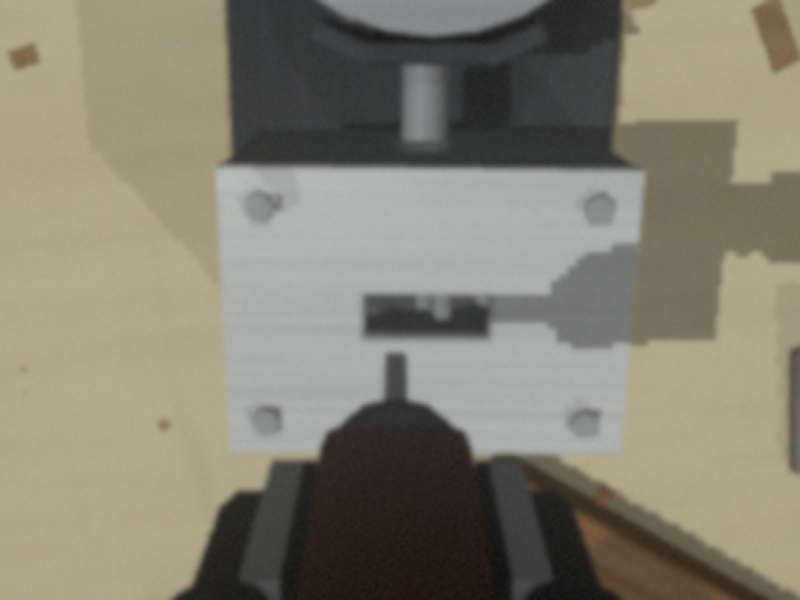

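The picture shows the shoe up against the drum, and the tool unmoved in the grip (blade at u=278, as before). Returning to above the stand.

Request:
move_arm:
  moves: "0 0 0 -1.5 -22 0 1;0 0 0 -2.7 -39.9 0 1;0 0 0 -3 -44.9 0 1;0 0 0 -3 -44.9 0 1;0 0 0 -3 -44.9 0 1;0 0 0 -3 -44.9 0 1;0 0 0 -3 -44.9 0 1;0 0 0 -3 -44.9 0 1;0 0 0 -3 -44.9 0 1;0 0 0 -2 -29.9 0 1;0 0 0 -0.9 -14 0 1;0 0 1 0 0 0 1;0 0 1 0 0 0 1;0 0 1 0 0 0 1;0 0 0.54 0 0 0 1;0 0 0 0 0 0 1;0 0 0 0 0 0 1"

```text
time: 19.45
tcp_pos: [492.8, 299.0, 201.2]
tcp_rot: [3.141, 0.001, -0.309]
wrist_force: [0.5, 0.3, -1.6]
finger_gap: 0.293
finger_force: 59.9
```

```bash
python3 st.py; python3 - <<'E'
from h import *
s=ctrl.get_state();m=ctrl.camera_model("wrist");a=save("wrist","pics/w5.png");t=s["tcp_pos"]
np.savez("w5.npz",**m)
print("tip",proj(m,t-[0,0,69]),"stand",proj(m,(492.6,299.9,55)))
cv2.imwrite("pics/c5.png",cv2.resize(a[130:280,180:380],(800,600),interpolation=cv2.INTER_CUBIC)[:,:,::-1])
E
```

```text
time 19.45
tcp_pos [492.7651 299.0249 201.1984]
tcp_rot [ 3.1408e+00  7.0000e-04 -3.0880e-01]
wrist_force [ 0.4951  0.2961 -1.6003]
moment [-0.001  -0.0403 -0.0228]
finger_gap 0.2935
y rel slot 428.02488839444317
tip (np.float64(277.80483135732186), np.float64(227.35399760073008)) stand (np.float64(276.954768117148), np.float64(196.8095532916897))
```

View pics/c5.png

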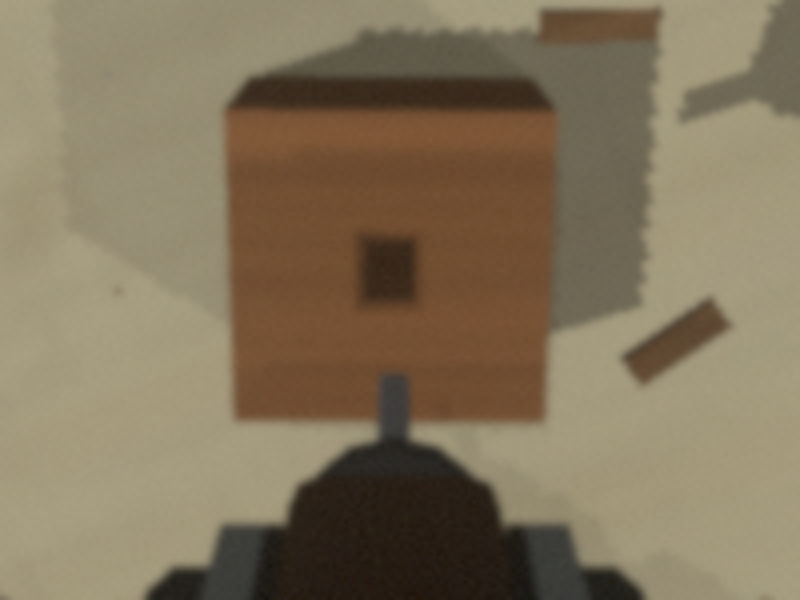

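The socket is at full-picture (277,197.5), where the pickup position predicts (277,196.8). Correcting by 0.8 mm and inserting to just short of home.

Request:
move_arm:
  moves: "0 0 0 -0.4 -0.8 10 1;0 0 0 0 0 25 1;0 0 0 0 0 22 1;0 0 0 0 0 10 1;0 0 0 0 0 5 1;0 0 0 0 0 5 1;0 0 0 0 0 5 1;0 0 0 0 0 5 1;0 0 0 0 0 6 1;0 0 0 0 0 6 1;0 0 0 0 0 6 1;0 0 0 0 0 6 1;0 0 0 0 0 5 1;0 0 0 0 0 5 1;0 0 0 0 0 0 1;0 0 0 0 0 0 1"

```text
time: 21.1
tcp_pos: [492.7, 300.5, 80.6]
tcp_rot: [3.142, 0.0, -0.309]
wrist_force: [0.7, -0.5, -1.5]
finger_gap: 0.297
finger_force: 59.9
```

```bash
python3 st.py
```

```text
time 21.1
tcp_pos [492.6881 300.5208  80.6481]
tcp_rot [ 3.1415e+00  1.0000e-04 -3.0920e-01]
wrist_force [ 0.655  -0.5115 -1.5105]
moment [-0.0103 -0.0088 -0.0006]
finger_gap 0.2965
y rel slot 429.5207973153248
```

Nearly home and free of contact. Lowering until the collar seats.

Request:
move_arm:
  moves: "0 0 0 0 0 1.5 1;0 0 0 0 0 1.5 1;0 0 0 0 0 1 1;0 0 0 0 0 0.5 1;0 0 0 0 0 0 1;0 0 0 0 0 0 1"

```text
time: 21.7
tcp_pos: [492.7, 300.5, 76.3]
tcp_rot: [-3.141, -0.0, -0.309]
wrist_force: [-0.1, -0.1, -0.8]
finger_gap: 0.294
finger_force: 60.1
```

```bash
python3 st.py
```

```text
time 21.7
tcp_pos [492.7286 300.5301  76.2776]
tcp_rot [-3.1415e+00 -1.0000e-04 -3.0920e-01]
wrist_force [-0.1102 -0.0727 -0.8083]
moment [ 0.0487 -0.0315 -0.0079]
finger_gap 0.2941
y rel slot 429.5300508654122
```

Request:
move_arm:
  moves: "0 0 0 0 0 0.5 1;0 0 0 0 0 0.4 1;0 0 0 0 0 0 1;0 0 0 0 0 0 1"

```text
time: 22.1
tcp_pos: [492.8, 300.6, 76.2]
tcp_rot: [3.141, 0.0, -0.309]
wrist_force: [-3.5, -1.5, 5.2]
finger_gap: 0.298
finger_force: 60.8
```

The collar is seated. Opening and withdrawing straight up.

Request:
move_arm:
  moves: "0 0 0 0 0 0 0.6;0 0 0 0 0 0 0.4;0 0 0 0 0 0 0;0 0 0 0 0 0 0;0 0 0 0 0 0 0;0 0 0 0 0 0 0;0 0 0 0 0 -5 0;0 0 0 0 0 -15 0;0 0 0 0 0 -25 0;0 0 0 0 0 -35 0;0 0 0 0 0 -35 0;0 0 0 0 0 -35 0;0 0 0 0 0 -35 0;0 0 0 0 0 -20 0;0 0 0 0 0 0 0;0 0 0 0 0 0 0"

```text
time: 23.7
tcp_pos: [492.6, 300.5, 280.9]
tcp_rot: [-3.141, -0.001, -0.309]
wrist_force: [0.0, -1.1, -0.9]
finger_gap: 1.001
finger_force: 0.0
```

```bash
python3 - <<'E'
from h import *
print(ctrl.get_state()["tcp_pos"],ctrl.get_state()["finger_gap"])
a=save("wrist","pics/w6.png");b=save("scene","pics/s6.png");d=save("side","pics/d6.png")
r=lambda im,x,y,w,h:cv2.resize(im[y:y+h,x:x+w],(400,300),interpolation=cv2.INTER_CUBIC)
cv2.imwrite("pics/c6.png",np.vstack([np.hstack([r(b,170,235,100,75),r(d,230,230,100,75)]),np.hstack([r(a,180,100,200,150),r(b,245,150,100,75)])])[:,:,::-1])
E
```

```text
[492.56509745 300.47001444 280.86345631] 1.0013885522449057
```

View pics/c6.png

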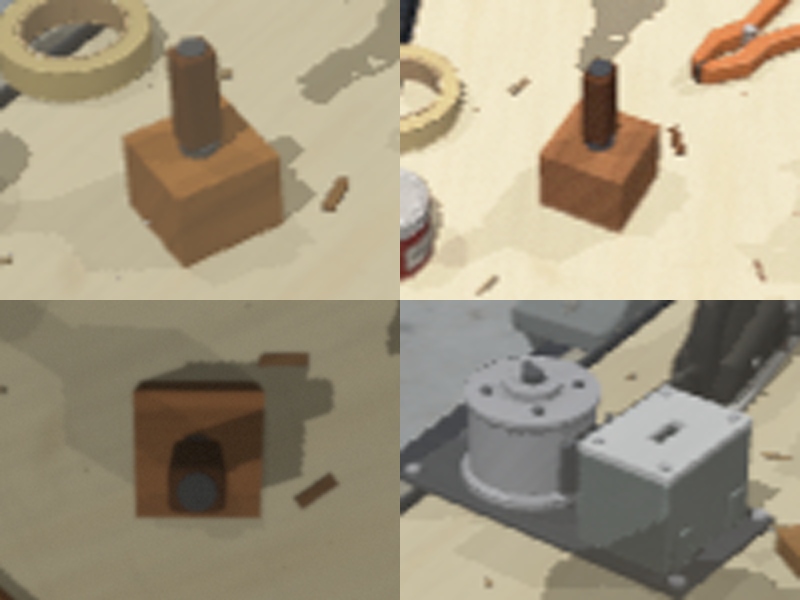

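The tool stands upright with its collar on the block, as it did at the start, and the other things look undisturbed. Handing in.

```bash
python3 -c "
from plant import ctrl
print(ctrl.hand_in())"
```

```text
the job is handed in; nothing more can be done
None
```

The job is handed in: the shoe was brought up to bear on the drum at about 8.4 N along the slot, and the tool is back upright in its stand, with no other object seen to move, at 24 s of the 72 s.

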